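# Push the kiln thermocouple in to its depth ring

### The job

Fit the thermocouple to the test kiln: lift it from its wooden rest, slide its white ceramic sheath, tip first, into the kiln's port and stop when the red ring sits right at the mouth of the port's guide tube. Let go and leave it there. The sheath is brittle, so do not let it drop or lie on the bench, and leave the tumbler, the vase and the kiln post standing where they are.

Things in the scene. Friction and masses are not known exactly. Their poses are not given: they have to be found in the camera images.
- kiln: Square bench-top test kiln, fixed: steel jacket 340 x 340 mm, lid closed, top 300 mm above the bench, on a cement board 380 x 380 x 12 mm. Origin: under the centre of the board, on the bench top. At yaw 0 its port is in the side facing -y, the grey control box and lid handle on the +x side; z up. Its place and yaw differ from start to start.
- port_mouth (a point): Centre of the mouth of the port: a level cream ceramic guide tube standing 30 mm out of the jacket, axis 165 mm above the bench. Axes as the kiln's: the bore runs from here along +y. Bore 19 mm, flared to 27 mm in the last 6 mm; 34 mm outside. The bore is 95 mm long and open into the empty chamber: no stop, the sheath stays by friction where it is left.
- thermocouple: White ceramic sheath, 14 mm diameter, 250 mm long, rounded tip; white terminal block at the other end, 40 long, 28 wide, 24 mm high, two brass screws on top. About 140 g. Origin: on the axis at the balance point, 190 mm behind the tip, 60 mm ahead of the block: a good place to grasp. x towards the tip, z up. It lies level in the rest, axis 60 mm above the bench.
- sheath_tip (a point): Tip of the sheath, on its axis, at x = +190 mm of the thermocouple.
- sheath_mark (a point): Middle of the red depth ring (8 mm wide, painted round the sheath 120 mm behind the tip), on the axis, at x = +70 mm of the thermocouple. With it at the mouth the thermocouple's origin is 70 mm outside the mouth.
- rest: Wooden rest, fixed: base board 280 x 90 x 14 mm, a V notch that carries the sheath 120 mm ahead of the thermocouple's origin (top 65 mm high) and a seat with low cheeks (top 59 mm high) under the terminal block. Between them the sheath is free, 39 mm above the base board. Origin: on the bench top right under the thermocouple's origin; x along the sheath to the tip.
- tumbler: Bystander: blue-grey glazed tumbler, 72 mm diameter, 105 mm high, upright and loose. Origin: centre of its foot.
- vase: Bystander: small pale green bottle vase, 82 mm diameter, 98 mm high, upright and loose. Origin: centre of its foot.
- kiln_post: Bystander: buff square kiln post with a hole down its middle, 45 x 45 x 100 mm, standing, loose. Origin: centre of its underside.

How it is judged:
On the way:
1. the tip of the sheath has entered the port (y of sheath_tip in the frame of port_mouth above 0.01 m and x of sheath_tip in the frame of port_mouth between -0.008 and 0.008 m and z of sheath_tip in the frame of port_mouth between -0.008 and 0.008 m), for 0.1 s.
At the end, for the whole second after the job is handed in: The sheath is in the port, tip inwards and in line with it (within 0.12 rad), with the middle of the red ring within 6 mm of the mouth's plane, inwards or outwards; it is at rest and released. The tumbler, the vase and the kiln post stand upright within 30 mm of where they were (y of sheath_mark in the frame of port_mouth between -0.006 and 0.006 m and distance between sheath_mark and port_mouth below 0.01 m and angle between the x axis of thermocouple and the y axis of kiln, either way round below 0.12 rad and y of sheath_tip in the frame of port_mouth above 0.1 m and linear speed of thermocouple below 0.01 m/s and distance of each of tumbler, vase, kiln_post from where it was at the start of the episode below 0.03 m and angle between each of tumbler, vase, kiln_post's own z axis and vertical below 0.2 rad); the robot touches nothing.
It fails at once if the thermocouple is dropped or laid on the bench (height (world z) of thermocouple below 0.035 m or height (world z) of sheath_tip below 0.012 m).
It fails at once if a bystander is knocked over (angle between any of tumbler, vase, kiln_post's own z axis and vertical above 0.5 rad).
It also fails if it takes over 54 s, if anything falls off the work surface, if the arm or the gripper's body presses on something with over 40 N, if the wrist force passes 120 N, or if a joint passes its speed limit or range.

### The arm

A 6-joint arm with a two-finger parallel gripper is mounted at the origin on the work surface. World frame = base frame: x ahead of the robot, y to its left, z up, the work surface at z = 0. Lengths are in m, angles in rad, forces in N, time in s.
With the tool pointing down it reaches from about 0.3 to 0.875 m from the base axis. Payload 6.4 kg.
Tool frame: the origin (TCP) lies at the very end of the fingers, on their centre line; the grasp point (between the pads) lies 19 mm behind it; z points along the fingers, y is the direction in which the jaws open and shut (so a half turn about z gives the same grasp; the last joint's range is limited). The gripper opens to 85 mm and grips with 20 to 120 N. Pads are 22 mm wide; open, the fingers measure 114 mm over their backs; the gripper's body (76 mm by 85 mm) begins 54 mm behind the grasp point. The pads swing forward as they close: fully open they stand 13 mm farther back than shut.
Start: joints at [-1.337, 0.181, 1.607, -0, 1.354, -0.206], TCP at [0.245, -0.52, 0.231] pointing down, gripper open.
Joint ranges: [-2.99, 2.99], [-0.89, 2.07], [0.3, 2.58], [-1.14, 4.28], [0, 2.63], [-3.12, 3.12]. Speed limits (rad/s): [2.57, 2.57, 3.01, 3.14, 3.14, 3.14].

### API

Orientations are given as a unit quaternion [w, x, y, z].
In Python, from bench import * gives the robot as it stands.
- The arm moves only by the tool arm_command, never from a script. Its argument "motion" is text: rows parted by semicolons, each of 7 numbers parted by spaces: the shift along the tool's x, y, z in units of 0.2 m (1.0 is 0.2 m), then the turn, a rotation vector about the tool's x, y, z in units of 60 degrees (1.0 is 60 degrees), then the opening, from 0 (shut) to 1 (fully open). In form: tx ty tz ax ay az grip; .... A call has 1 to 10 rows; each row shifts and turns the pose as measured when the row begins, along the tool's axes as they then stand; what a row does not reach is not made up. A row lasts 1/12 s, in which the tool goes at most 41.7 mm and 7.16 degrees, less where a joint would pass 70% of its speed; a pose out of reach is approached as far as the arm can. A call with a number of a shift or a turn outside -1 to 1 is refused whole. A call with a gripper value outside its range is refused whole. The fingers move at their own pace and stop on an object; the grip force is fixed at half the most. Time passes only in rows, so rows that do not move let the fingers close. It gives the time, the measured TCP pose, the force and the opening at its end, in the units of the state.
- get_obs(): the state, without advancing time (a new reading comes with each control period).
- camera(name): name is "scene" or "side" or "wrist"; returns a dict with "img" (384x512x3 uint8, red, green, blue), "intrinsics" (3x3 intrinsics, pixels), "distortion" ([k1, k2, p1, p2, k3] as OpenCV has them; the pictures are not rectified), "pose" (4x4, takes a point from camera to world coordinates); the wrist camera has in their place "mount" (4x4, takes a point from camera to tool coordinates, whose origin is the TCP and whose axes are the flange's). Camera axes: x right, y down, z forward; pixel columns grow to the right and rows downward; lengths in m; the calibration is good to about 2 mm. A picture is of the moment at which its call begins: read the wrist's pose just before it. There is no depth.
- hand_in(): hands the job in, once; it reports no verdict.
Trained networks look in the newest picture that a camera, given by its name, has taken for a name from the list of things; names that differ only in an ending like _2 or _b are one class to them, and where a whole thing is asked for, a point or a joint stands for the part that bears it (a point fixed in the world has none). Each returns a list of dicts, best first, with "conf" (0 to 1); they miss things now and then, are a little off and sometimes report something else, mostly with a low value. They report only what shows in the picture. A call takes as long as a camera call.
- search_frame(camera, target): "box" ([left, top, right, bottom] in pixels, round what is visible of it).
The state is a dict: "time_s": time; "q": joint angles; "dq": joint speeds; "joint_efforts": joint torques, N m; "eef_pos": TCP position; "eef_rot": TCP orientation; "wrist_force": force on the tool from outside, world axes, zero at the start; "torque": the same for the moment, N m; "opening": opening from 0.0 (shut) to 1.0 (fully open).
Only numpy, scipy, OpenCV 4.12 (cv2) and the standard library are available. Lean on these libraries where they do the work, as an engineer would, in place of code of your own. Each camera call takes 0.05 s, during which the arm holds its last target.

## Working session

There is one attempt and no reset: what is moved stays moved. The work goes in short steps, Python scripts to look and compute and a tool call to move; the robot and the scene stay as the last step left them, time stands still between calls to the robot, and variables do not carry over. Pictures are saved under pics/ and viewed, and the job is handed in when it is done.

Besides the shell and the picture viewer there is one more tool, called after ">>>" as name(argument=value, ...) on one line, values as JSON. arm_command: Moves the arm, as the interface text tells. Shifts and turns lie within -1 to 1; 1 stands for 0.2 m of shift or 60 degrees of turn. Its arguments: {"type":"object","properties":{"motion":{"type":"string"}},"required":["motion"]}

```bash
ls; mkdir -p pics; python3 - <<'E'
from bench import *
import cv2,numpy as np
o=get_obs(); print(o)
for n in ["scene","side","wrist"]:
    c=camera(n); cv2.imwrite(f"pics/{n}0.png",c["img"][:,:,::-1])
    print(n,c["intrinsics"].tolist(),c["distortion"],np.round(c.get("pose",c.get("mount")),4).tolist())
    for t in ["kiln","port_mouth","thermocouple","sheath_tip","sheath_mark","rest","tumbler","vase","kiln_post"]:
        try: print(t,[(np.round(d["box"]).tolist(),round(d["conf"],2)) for d in search_frame(n,t)[:2]])
        except Exception as e: print(t,e)
E
```

```text
pics
{'time_s': 0.0, 'q': array([-1.33731233e+00,  1.81523080e-01,  1.60801807e+00, -1.33788598e-05,
        1.35377236e+00, -2.06276221e-01]), 'dq': array([-0.00078886,  0.00113085,  0.0009117 , -0.00207156,  0.00081524,
        0.00157819]), 'joint_efforts': array([ 1.89995022e-03, -4.44859922e+01, -3.51338875e+01,  5.12679537e-05,
        9.05408640e-03, -9.40145668e-06]), 'eef_pos': array([ 0.24468517, -0.51973435,  0.23038938]), 'eef_rot': array([-8.60258694e-04,  9.75922929e-01,  2.18113951e-01, -1.82354610e-05]), 'wrist_force': array([0.31308105, 0.1085369 , 1.22841336]), 'torque': array([0.02786744, 0.0237893 , 0.024056  ]), 'opening': 0.9994657176738081}
scene [[408.6403555958532, 0.0, 258.01972151721526], [0.0, 408.6403555958532, 191.25044461195537], [0.0, 0.0, 1.0]] [-0.00404565  0.          0.          0.          0.        ] [[0.1942, 0.8489, -0.4916, 1.163], [0.9809, -0.166, 0.1009, -0.1105], [0.004, -0.5019, -0.8649, 1.0621], [0.0, 0.0, 0.0, 1.0]]
kiln [([286.0, 40.0, 473.0, 223.0], 0.64), ([116.0, 147.0, 212.0, 194.0], 0.31)]
port_mouth [([286.0, 42.0, 468.0, 225.0], 
[... 859 characters left out ...]
.0, 168.0], 0.65), ([195.0, 201.0, 223.0, 245.0], 0.27)]
sheath_mark [([224.0, 133.0, 285.0, 168.0], 0.85)]
rest [([211.0, 141.0, 283.0, 182.0], 0.62)]
tumbler [([198.0, 202.0, 223.0, 250.0], 0.94)]
vase [([176.0, 173.0, 204.0, 209.0], 0.81)]
kiln_post [([172.0, 150.0, 192.0, 180.0], 0.57)]
wrist [[344.9372269641754, 0.0, 252.9659362093459], [0.0, 344.9372269641754, 185.1544359576474], [0.0, 0.0, 1.0]] [-0.07751151  0.          0.          0.          0.        ] [[-0.0001, -0.9652, -0.2617, 0.0651], [1.0, 0.0, -0.0005, -0.0006], [0.0005, -0.2617, 0.9652, -0.1425], [0.0, 0.0, 0.0, 1.0]]
kiln []
port_mouth []
thermocouple []
sheath_tip []
sheath_mark []
rest []
tumbler []
vase []
kiln_post []
```

```bash
python3 - <<'E'
import cv2
for n in ["scene","side"]:
    i=cv2.imread(f"pics/{n}0.png"); 
    cv2.imwrite(f"pics/{n}0b.png",cv2.resize(i,(800,600),interpolation=cv2.INTER_CUBIC))
i=cv2.imread("pics/scene0.png")[130:230,90:290];cv2.imwrite("pics/sc_c.png",cv2.resize(i,(800,400),interpolation=cv2.INTER_CUBIC))
E
```

```text
(no output)
```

View pics/scene0b.png

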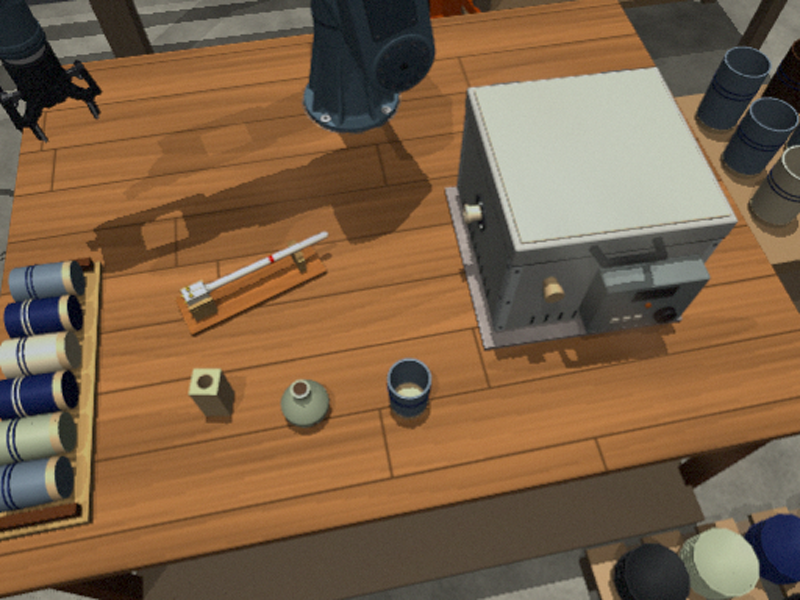

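View pics/side0b.png

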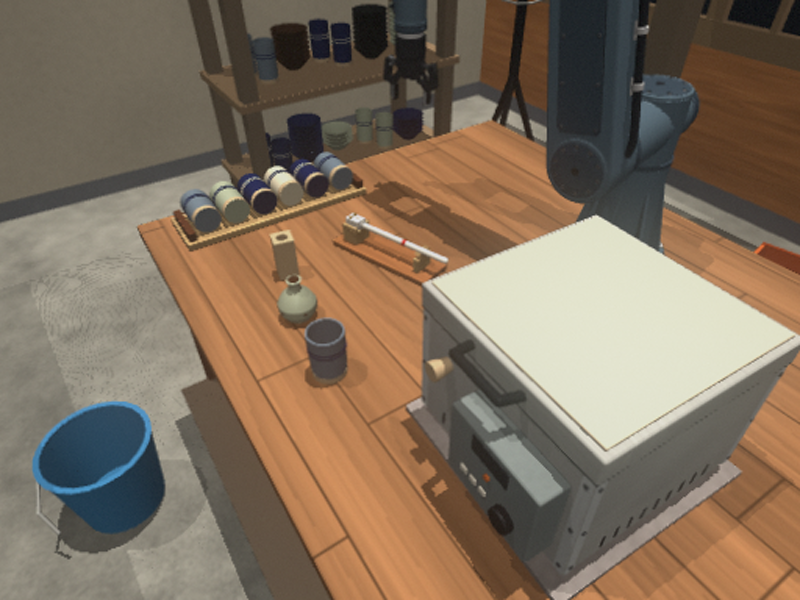

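View pics/sc_c.png

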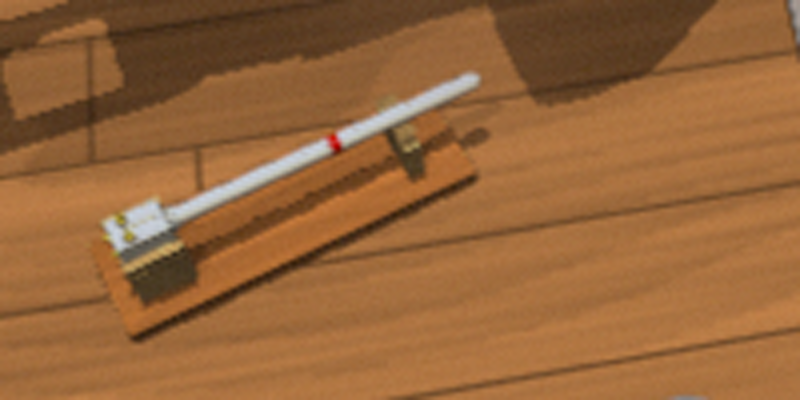

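View pics/wrist0.png

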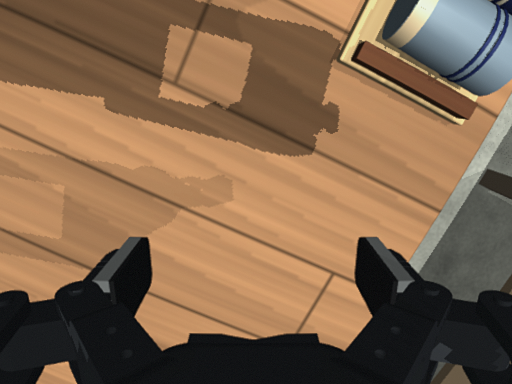

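Both views show the sheath in its rest, tip to the right: in the scene crop the tip is at (478,78) and the ring at (335,142). The port is the cream tube on the kiln's -y side, near (473,213) in the scene view. The plug on the control-box side, near (553,290), is not the port.

```bash
cat > h.py <<'E'
import numpy as np,cv2
from bench import *
def ray(c,p,T=None):
    T=c["pose"] if T is None else T
    u=cv2.undistortPoints(np.array([[p]],float),c["intrinsics"],np.array(c["distortion"]))[0,0]
    return T[:3,3],T[:3,:3]@np.array([u[0],u[1],1])
def onz(c,p,z,T=None):
    o,d=ray(c,p,T); return o+d*(z-o[2])/d[2]
def proj(c,P,T=None):
    T=c["pose"] if T is None else T
    Ti=np.linalg.inv(T); P=np.atleast_2d(P).astype(float)
    return cv2.projectPoints(P,cv2.Rodrigues(Ti[:3,:3])[0],Ti[:3,3],c["intrinsics"],np.array(c["distortion"]))[0][:,0]
def tri(rs):
    A=np.zeros((3,3));b=np.zeros(3)
    for o,d in rs:
        d=d/np.linalg.norm(d);M=np.eye(3)-np.outer(d,d);A+=M;b+=M@o
    p=np.linalg.solve(A,b); return p
def R_of(q):
    from scipy.spatial.transform import Rotation as R
    return R.from_quat([q[1],q[2],q[3],q[0]]).as_matrix()
def wristT(c,o):
    T=np.eye(4);T[:3,:3]=R_of(o["eef_rot"]);T[:3,3]=o["eef_pos"];return T@c["mount"]
E
python3 - <<'E'
from h import *
c=camera("scene");s=camera("side")
k=1.5625
print("lid corners scene")
for p in [(470,90),(657,70),(735,217),(520,247)]: print(np.round(onz(c,(p[0]/k,p[1]/k),.3),4))
print("lid side")
for p in [(424,285),(597,217),(798,338),(606,465)]: print(np.round(onz(s,(p[0]/k,p[1]/k),.3),4))
f=lambda x,y:(90+x/4,130+y/4)
print("tip",onz(c,f(474,78),.06),"mark",onz(c,f(335,142),.065),"shb",onz(c,f(172,214),.06))
print("port",onz(c,(465/k,212/k),.165))
for n,z in [("tumbler",.05),("vase",.05),("kiln_post",.05)]:
    for cc,nm in((c,"scene"),(s,"side")):
        b=search_frame(nm,n)[0]["box"]; print(n,nm,np.round(onz(cc,((b[0]+b[2])/2,(b[1]+b[3])/2),z),3))
i=c["img"][110:230,270:390,::-1];cv2.imwrite("pics/port.png",cv2.resize(i,(600,600),interpolation=cv2.INTER_CUBIC))
i=s["img"][120:190,200:310,::-1];cv2.imwrite("pics/tcside.png",cv2.resize(i,(770,490),interpolation=cv2.INTER_CUBIC))
E
```

```text
lid corners scene
[0.3478 0.1702 0.3   ]
[0.3612 0.5039 0.3   ]
[0.6863 0.4933 0.3   ]
[0.6771 0.1615 0.3   ]
lid side
[0.6862 0.1691 0.3   ]
[0.3535 0.1827 0.3   ]
[0.3659 0.5073 0.3   ]
[0.6981 0.5026 0.3   ]
tip [ 0.42211884 -0.11178675  0.06      ] mark [ 0.46345875 -0.21926764  0.065     ] shb [ 0.49949108 -0.34001797  0.06      ]
port [0.50025365 0.13563652 0.165     ]
tumbler scene [ 0.761 -0.015  0.05 ]
tumbler side [ 0.769 -0.027  0.05 ]
vase scene [ 0.754 -0.19   0.05 ]
vase side [ 0.748 -0.174  0.05 ]
kiln_post scene [ 0.703 -0.35   0.05 ]
kiln_post side [ 0.706 -0.342  0.05 ]
```

View pics/port.png

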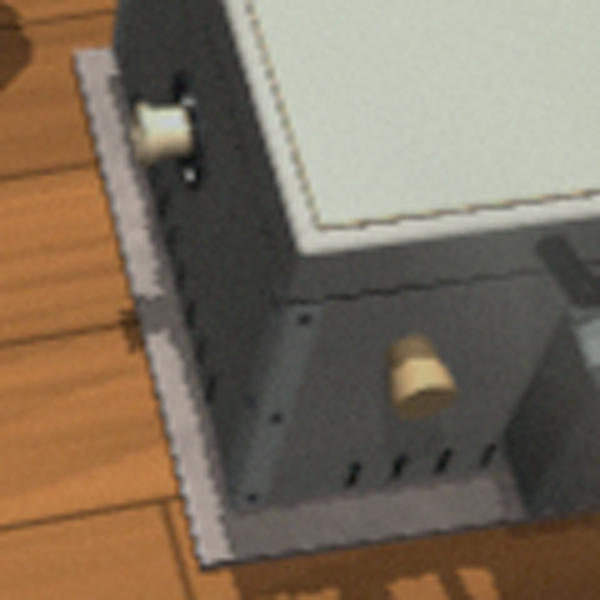

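View pics/tcside.png

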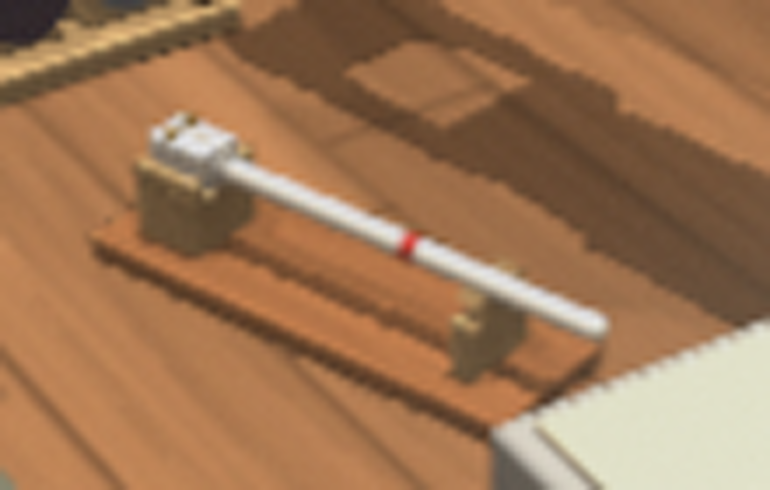

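```bash
cat > plan.py <<'E'
import sys
from h import *
from scipy.spatial.transform import Rotation as R
# plan.py x y z yawdeg n : tool down, tool x at yaw; prints n rows (units), last at goal
x,y,z,yaw,n=map(float,sys.argv[1:6]);n=int(n)
o=get_obs();p=np.array(o["eef_pos"]);r=R.from_matrix(R_of(o["eef_rot"]))
w=np.radians(yaw)
g=R.from_matrix(np.array([[np.cos(w),np.sin(w),0],[np.sin(w),-np.cos(w),0],[0,0,-1]]).astype(float))
rv=(r.inv()*g).as_rotvec(); d=(np.array([x,y,z])-p)
rows=[]
for i in range(n):
    ri=r*R.from_rotvec(rv*i/n); t=ri.inv().apply(d/n)
    rows.append(" ".join(f"{v:.3f}" for v in np.r_[t/.2,rv/n/np.radians(60)]))
print("total mm",np.round(d*1e3,1),"deg",np.round(np.degrees(rv),1),"per row mm",np.linalg.norm(d)/n*1e3,"deg",np.degrees(np.linalg.norm(rv))/n)
print("; ".join(q+" G" for q in rows))
E
python3 plan.py .50 -.26 .26 108.7 13
```

```text
total mm [255.2 260.3  28.7] deg [  0.    0.  -83.5] per row mm 28.126390944155904 deg 6.423255048604171
0.131 -0.049 -0.011 0.000 0.000 -0.107 G; 0.136 -0.034 -0.011 0.000 0.000 -0.107 G; 0.139 -0.018 -0.011 0.000 0.000 -0.107 G; 0.140 -0.003 -0.011 0.000 0.000 -0.107 G; 0.140 0.013 -0.011 0.000 0.000 -0.107 G; 0.137 0.029 -0.011 0.000 0.000 -0.107 G; 0.133 0.044 -0.011 0.000 0.000 -0.107 G; 0.127 0.058 -0.011 0.000 0.000 -0.107 G; 0.120 0.072 -0.011 0.000 0.000 -0.107 G; 0.111 0.085 -0.011 0.000 0.000 -0.107 G; 0.101 0.097 -0.011 0.000 0.000 -0.107 G; 0.090 0.108 -0.011 0.000 0.000 -0.107 G; 0.077 0.117 -0.011 0.000 0.000 -0.107 G
```

>>> arm_command(motion="0.13 -0.05 -0.01 0 0 -0.11 1; 0.135 -0.035 -0.01 0 0 -0.11 1; 0.14 -0.02 -0.01 0 0 -0.11 1; 0.14 0 -0.01 0 0 -0.11 1; 0.14 0.015 -0.01 0 0 -0.11 1; 0.135 0.03 -0.01 0 0 -0.11 1; 0.13 0.045 -0.01 0 0 -0.11 1; 0.125 0.06 -0.01 0 0 -0.11 1; 0.12 0.07 -0.01 0 0 -0.11 1; 0.11 0.085 -0.01 0 0 -0.11 1")

```text
time_s: 2.73
eef_pos: [0.4379, -0.3121, 0.2515]
eef_rot: [0.001, 0.685, 0.729, -0.001]
wrist_force: [0.3, -0.8, -0.7]
opening: 1.003
```

```bash
python3 plan.py .50 -.26 .26 108.7 5
```

```text
total mm [62.1 52.1  8.5] deg [ -0.1   0.1 -15.1] per row mm 16.295558965284112 deg 3.025386054010442
0.048 0.065 -0.009 -0.000 0.000 -0.050 G; 0.045 0.068 -0.009 -0.000 0.000 -0.050 G; 0.041 0.070 -0.009 -0.000 0.000 -0.050 G; 0.037 0.072 -0.009 -0.000 0.000 -0.050 G; 0.033 0.074 -0.008 -0.000 0.000 -0.050 G
```

>>> arm_command(motion="0.05 0.065 -0.01 0 0 -0.05 1; 0.045 0.07 -0.01 0 0 -0.05 1; 0.04 0.07 -0.01 0 0 -0.05 1; 0.035 0.075 -0.01 0 0 -0.05 1; 0.035 0.075 -0.01 0 0 -0.05 1; 0 0 0 0 0 0 1; 0 0 0 0 0 0 1")

```text
time_s: 3.32
eef_pos: [0.5072, -0.2504, 0.263]
eef_rot: [0.001, 0.573, 0.82, -0.0]
wrist_force: [-0.5, -0.8, -0.5]
opening: 0.999
```

```bash
python3 - <<'E'
from h import *
o=get_obs();c=camera("wrist");print(o["eef_pos"],o["eef_rot"],o["time_s"],np.abs(o["dq"]).max())
cv2.imwrite("pics/w1.png",c["img"][:,:,::-1])
E
```

```text
[ 0.50724087 -0.25043977  0.26303311] [ 1.43263149e-03  5.72550129e-01  8.19868404e-01 -3.11441358e-04] 3.3167 0.022906471864654086
```

View pics/w1.png

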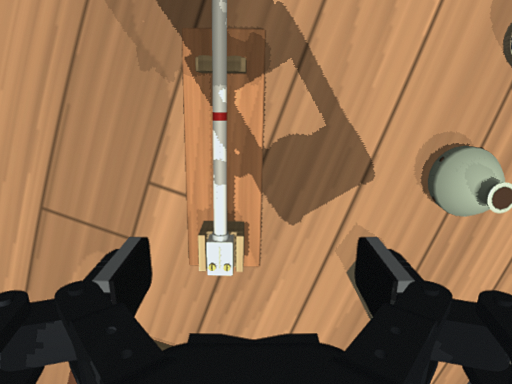

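The wrist view shows the sheath upright at column ~220, with the ring at (219,117) and the block at rows 238–275.

```bash
python3 - <<'E'
from h import *
c=camera("wrist");o=get_obs();T=wristT(c,o);im=c["img"].astype(int)
# sheath centre per row by edge
r,g,b=im[...,0],im[...,1],im[...,2]
red=(r-g>80)&(np.abs(g-b)<40)&(r>90)
ys,xs=np.nonzero(red[100:135,205:235]);print("ring",xs.mean()+205,ys.mean()+100,len(xs),ys.min()+100,ys.max()+100)
ring=onz(c,(xs.mean()+205,ys.mean()+100),.0665,T);print(ring)
sat=im.max(2)-im.min(2)
pts=[]
for y in list(range(4,50,4))+list(range(130,230,5)):
    m=np.nonzero((sat[y,205:238]<45)&(im[y,205:238].max(1)>70))[0]
    print(y,m.min()+205,m.max()+205,end=' | ')
    pts.append(onz(c,((m.min()+m.max())/2+205,y),.06,T))
pts=np.array(pts)
vx,vy,x0,y0=cv2.fitLine(pts[:,:2].astype(np.float32),cv2.DIST_HUBER,0,.001,.001).ravel()
if vy<0:vx,vy=-vx,-vy
print("\nyaw",np.degrees(np.arctan2(vy,vx)),x0,y0)
d=np.array([vx,vy]);q=np.array([x0,y0]);s=(ring[:2]-q)@d;rr=q+s*d
print("origin",rr-.07*d,"ring on axis",rr)
for nm,p,z in [("blockfront",(220,238),.06),("blocktop back",(220,275),.072),("screws",(219,267),.072)]:
    P=onz(c,p,z,T);print(nm,P,"x in tc",(P[:2]-rr)@d+.07)
E
python3 plan.py .51 .05 .36 88.4 9
```

```text
ring 219.20454545454547 115.95454545454545 88 113 119
[ 0.46011732 -0.22120687  0.0665    ]
4 205 226 | 8 211 226 | 12 211 226 | 16 211 226 | 20 208 226 | 24 206 226 | 28 205 226 | 32 212 226 | 36 212 226 | 40 212 226 | 44 212 226 | 48 212 226 | 130 213 226 | 135 213 226 | 140 213 226 | 145 213 226 | 150 213 226 | 155 213 226 | 160 213 226 | 165 213 226 | 170 213 226 | 175 213 226 | 180 213 226 | 185 213 226 | 190 213 226 | 195 213 226 | 200 213 226 | 205 214 226 | 210 214 227 | 215 214 227 | 220 214 227 | 225 205 227 | 
yaw 109.18714 0.45097983 -0.19749413
origin [ 0.48233302 -0.28759334] ring on axis [ 0.45932719 -0.22148182]
blockfront [ 0.50206644 -0.34508911  0.06      ] x in tc -0.06078737444413354
blocktop back [ 0.51521604 -0.38108697  0.072     ] x in tc -0.09910723574572322
screws [ 0.51113324 -0.37223618  0.072     ] x in tc -0.08940626987288133
total mm [  3.2 300.9  97. ] deg [ 0.1  0.1 21.7] per row mm 35.1337297002943 deg 2.407176163705342
0.156 0.059 -0.054 0.000 0.000 0.040 G; 0.159 0.052 -0.054 0.000 0.000 0.040 G; 0.161 0.046 -0.054 0.000 0.000 0.040 G; 0.163 0.039 -0.054 0.000 0.000 0.040 G; 0.164 0.032 -0.054 0.000 0.000 0.040 G; 0.165 0.025 -0.054 0.000 0.000 0.040 G; 0.166 0.018 -0.054 0.000 0.000 0.040 G; 0.167 0.011 -0.054 0.000 0.000 0.040 G; 0.167 0.004 -0.054 0.000 0.000 0.040 G
```

Block front and back come out at -61 and -99 mm from the origin, where -60 and -100 are expected, so the thermocouple's pose is good. Next I look at the port.

>>> arm_command(motion="0.155 0.06 -0.055 0 0 0.04 1; 0.16 0.05 -0.055 0 0 0.04 1; 0.16 0.045 -0.055 0 0 0.04 1; 0.165 0.04 -0.055 0 0 0.04 1; 0.165 0.03 -0.055 0 0 0.04 1; 0.165 0.025 -0.055 0 0 0.04 1; 0.165 0.02 -0.055 0 0 0.04 1; 0.165 0.01 -0.055 0 0 0.04 1; 0 0 0 0 0 0 1; 0 0 0 0 0 0 1")

```text
time_s: 4.25
eef_pos: [0.5073, 0.0174, 0.352]
eef_rot: [-0.0, 0.717, 0.697, -0.001]
wrist_force: [0.1, 0.0, -0.0]
opening: 1.001
```

```bash
python3 - <<'E'
from h import *
o=get_obs();c=camera("wrist");print(o["eef_pos"],o["eef_rot"],o["time_s"],np.abs(o["dq"]).max())
cv2.imwrite("pics/w2.png",c["img"][:,:,::-1])
E
```

```text
[0.50730247 0.0173765  0.35195966] [-1.97221986e-05  7.17256331e-01  6.96808713e-01 -9.86429030e-04] 4.25 0.04823585393440229
```

View pics/w2.png

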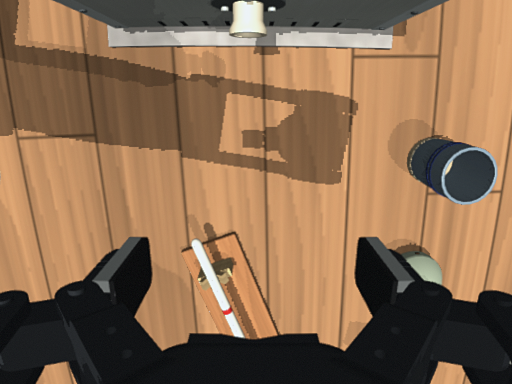

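The port tube is at (247,20) with its mouth near row 37, and the front of the cement board runs from (109,46) to (392,48). I zoom in next.

```bash
python3 - <<'E'
from h import *
c=camera("wrist")
cv2.imwrite("pics/w2z.png",cv2.resize(c["img"][0:75,200:300,::-1],(800,600),interpolation=cv2.INTER_CUBIC))
o=get_obs();T=wristT(c,o)
for p,z in [((247,33),.165),((109,46),0),((392,48),0),((109,26),.012),((392,30),.012)]:
    print(p,np.round(onz(c,p,z,T),4))
E
```

```text
(247, 33) [0.5039 0.1346 0.165 ]
(109, 46) [0.3117 0.1524 0.    ]
(392, 48) [0.6997 0.1376 0.    ]
(109, 26) [0.3192 0.1761 0.012 ]
(392, 30) [0.694  0.1593 0.012 ]
```

View pics/w2z.png

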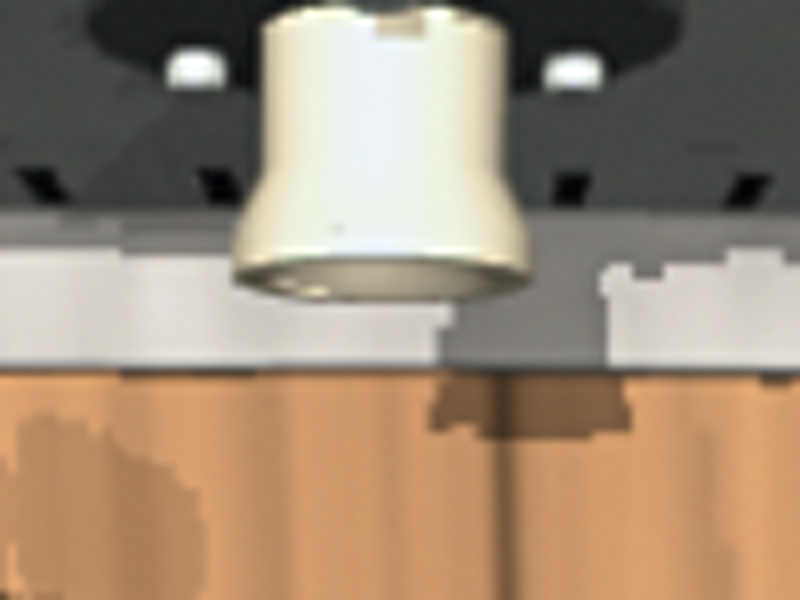

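```bash
python3 - <<'E'
from h import *
c=camera("wrist");o=get_obs();T=wristT(c,o);im=c["img"].astype(float)
sat=im.max(2)-im.min(2)
# grey->wood transition, subpixel
P=[];Q=[]
for u in range(115,390,3):
    col=sat[36:58,u]; 
    k=np.nonzero((col[:-1]<50)&(col[1:]>=50))[0]
    if len(k): Q.append((u,36+k[-1]+.5))
Q=np.array(Q);W=np.array([onz(c,q,.006,T)[:2] for q in Q])
vx,vy,x0,y0=cv2.fitLine(W.astype(np.float32),cv2.DIST_HUBER,0,.001,.001).ravel()
res=(W-[x0,y0])@[-vy,vx];print("edge yaw",np.degrees(np.arctan2(vy/vx,1)),"res mm",1e3*res.std(),Q[::12].tolist())
g=im.mean(2)
row=sat[42];print("row42 left",sat[44,100:120].astype(int),"right",sat[46,385:400].astype(int))
for p in [(247.3,34.3),(247.3,36.8),(247.3,31.8)]: print(p,np.round(onz(c,p,.165,T),4))
# tube edges higher: top row 12..20 axis direction
for v in (4,8,12,16,20): 
    m=np.nonzero(g[v,225:270]>140)[0]; print(v,m.min()+225,m.max()+225, np.round(onz(c,((m.min()+m.max())/2+225,v),.172,T),4))
y=np.arctan2(vy/vx,1);ex=np.array([np.cos(y),np.sin(y)]);ey=np.array([-np.sin(y),np.cos(y)])
m=onz(c,(247.3,34.3),.165,T)[:2]
print("mouth dist in front of board edge",(m-[x0,y0])@ey)
a=onz(c,(109,45.5),.012,T)[:2];b=onz(c,(392,47.5),.012,T)[:2];print("board len",np.linalg.norm(b-a),"mouth offset from centre",(m-(a+b)/2)@ex, "centre",(a+b)/2+ey*.19)
E
```

```text
edge yaw -2.1522987 res mm 1.285168194960709 [[115.0, 46.5], [151.0, 45.5], [187.0, 45.5], [223.0, 45.5], [259.0, 46.5], [295.0, 45.5], [331.0, 46.5], [367.0, 47.5]]
row42 left [77 80 81 82 81 80 82 75 36  9  9 11 12 11 11 11 11 11 12 12] right [ 12  12  13  12  10   8  19  82 103 101 100  98  99 100 100]
(247.3, 34.3) [0.5041 0.133  0.165 ]
(247.3, 36.8) [0.504  0.1308 0.165 ]
(247.3, 31.8) [0.5042 0.1351 0.165 ]
4 233 262 [0.5052 0.1569 0.172 ]
8 225 269 [0.5047 0.1536 0.172 ]
12 233 261 [0.5046 0.1504 0.172 ]
16 233 261 [0.5045 0.1471 0.172 ]
20 233 261 [0.5044 0.1438 0.172 ]
mouth dist in front of board edge -0.010149470091426421
board len 0.37844549151767115 mouth offset from centre -0.0010158865858377673 centre [0.51266041 0.33348955]
```

```bash
python3 plan.py .4823 -.2876 .13 109 10
```

```text
total mm [ -25.  -303.5 -221.2] deg [ -0.2   0.  -20.8] per row mm 37.640167391193536 deg 2.078693064289123
-0.152 -0.007 0.111 -0.000 0.000 -0.035 G; -0.152 -0.013 0.111 -0.000 0.000 -0.035 G; -0.151 -0.019 0.111 -0.000 0.000 -0.035 G; -0.150 -0.024 0.111 -0.000 0.000 -0.035 G; -0.149 -0.029 0.111 -0.000 0.000 -0.035 G; -0.148 -0.035 0.111 -0.000 0.000 -0.035 G; -0.147 -0.040 0.111 -0.000 0.000 -0.035 G; -0.145 -0.046 0.111 -0.000 0.000 -0.035 G; -0.143 -0.051 0.111 -0.000 0.000 -0.035 G; -0.142 -0.056 0.111 -0.000 0.000 -0.035 G
```

>>> arm_command(motion="-0.15 -0.005 0.11 0 0 -0.035 1; -0.15 -0.015 0.11 0 0 -0.035 1; -0.15 -0.02 0.11 0 0 -0.035 1; -0.15 -0.025 0.11 0 0 -0.035 1; -0.15 -0.03 0.11 0 0 -0.035 1; -0.15 -0.035 0.11 0 0 -0.035 1; -0.145 -0.04 0.11 0 0 -0.035 1; -0.145 -0.045 0.11 0 0 -0.035 1; -0.14 -0.05 0.11 0 0 -0.035 1; 0 0 0 0 0 0 1")

```text
time_s: 5.23
eef_pos: [0.4768, -0.2806, 0.1409]
eef_rot: [-0.002, 0.594, 0.805, -0.0]
wrist_force: [-0.5, 0.7, -0.5]
opening: 1.0
```

```bash
python3 plan.py .4823 -.2876 .13 109 3
```

```text
total mm [  5.5  -7.  -10.9] deg [-0.1 -0.1 -1.8] per row mm 4.682357957563671 deg 0.6089400611903409
-0.014 0.005 0.018 -0.001 -0.001 -0.010 G; -0.014 0.005 0.018 -0.001 -0.001 -0.010 G; -0.014 0.005 0.018 -0.001 -0.001 -0.010 G
```

>>> arm_command(motion="-0.02 0.008 0.027 0 0 -0.015 1; -0.02 0.008 0.027 0 0 -0.015 1; 0 0 0 0 0 0 1; 0 0 0 0 0 0 1")

```text
time_s: 5.57
eef_pos: [0.4785, -0.2914, 0.126]
eef_rot: [-0.005, 0.583, 0.812, -0.0]
wrist_force: [-0.3, 0.1, -0.6]
opening: 1.002
```

```bash
python3 plan.py .4823 -.2876 .041 109 6;python3 - <<'E'
from h import *
c=camera("wrist");cv2.imwrite("pics/w3.png",c["img"][:,:,::-1])
o=get_obs();T=wristT(c,o)
print(proj(c,[[.4823,-.2876,.06],[.4593,-.2215,.06]],T))
E
```

```text
total mm [  3.8   3.8 -85. ] deg [-0.3 -0.4 -0.4] per row mm 14.195791886799599 deg 0.11069050562438455
0.001 0.004 0.071 -0.001 -0.001 -0.001 G; 0.002 0.004 0.071 -0.001 -0.001 -0.001 G; 0.002 0.004 0.071 -0.001 -0.001 -0.001 G; 0.002 0.004 0.071 -0.001 -0.001 -0.001 G; 0.002 0.004 0.071 -0.001 -0.001 -0.001 G; 0.002 0.004 0.071 -0.001 -0.001 -0.001 G
[[262.54683303 197.99449099]
 [262.17740224  83.43702647]]
```

View pics/w3.png

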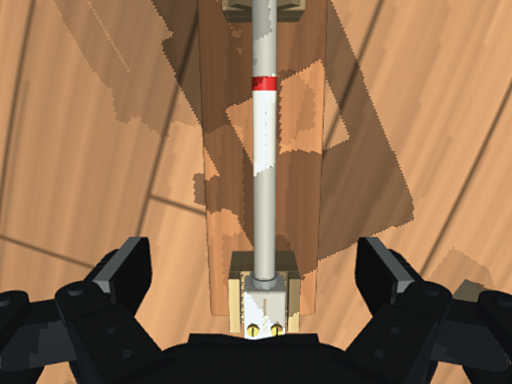

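The ring is at (264,83), against a predicted (262,83), so the pose holds. I go down to the grasp.

>>> arm_command(motion="0.002 0.004 0.071 -0.001 -0.001 -0.001 1; 0.002 0.004 0.071 -0.001 -0.001 -0.001 1; 0.002 0.004 0.071 -0.001 -0.001 -0.001 1; 0.002 0.004 0.071 -0.001 -0.001 -0.001 1; 0.002 0.004 0.071 -0.001 -0.001 -0.001 1; 0.002 0.004 0.05 -0.001 -0.001 -0.001 1; 0 0 0 0 0 0 1; 0 0 0 0 0 0 1")

```text
time_s: 6.28
eef_pos: [0.4901, -0.2842, 0.0513]
eef_rot: [0.008, 0.576, 0.817, 0.0]
wrist_force: [-0.1, -0.2, -0.9]
opening: 1.001
```

```bash
python3 plan.py .4823 -.2876 .041 109 1
```

```text
total mm [ -7.8  -3.4 -10.3] deg [0.5 0.8 0.6] per row mm 13.370614788267217 deg 1.1152047138805419
-0.002 -0.043 0.051 0.009 0.013 0.010 G
```

>>> arm_command(motion="0 -0.02 0.025 0.005 0.007 0.005 1; 0 -0.02 0.025 0.004 0.006 0.005 1; 0 0 0 0 0 0 1; 0 0 0 0 0 0 1")

```text
time_s: 6.62
eef_pos: [0.4837, -0.2879, 0.0435]
eef_rot: [0.001, 0.58, 0.814, -0.0]
wrist_force: [0.4, 0.5, -0.5]
opening: 0.998
```

```bash
python3 plan.py .4823 -.2876 .041 109 1
```

```text
total mm [-1.4  0.3 -2.5] deg [0.1 0.1 0. ] per row mm 2.9071249581628864 deg 0.15396115851347017
0.004 -0.006 0.013 0.001 0.002 0.001 G
```

>>> arm_command(motion="0.004 -0.005 0.013 0 0 0 1; 0 0 0 0 0 0 0.3; 0 0 0 0 0 0 0; 0 0 0 0 0 0 0; 0 0 0 0 0 0 0; 0 0 0 0 0 0 0; 0 0 0 0 0 0 0; 0 0 0 0 0 0 0; 0 0 0 0 0 0 0")

```text
time_s: 7.37
eef_pos: [0.483, -0.2886, 0.042]
eef_rot: [0.003, 0.581, 0.814, -0.0]
wrist_force: [-0.4, 0.2, -0.6]
opening: 0.137
```

```bash
python3 plan.py .4823 -.2876 .12 109 5;python3 - <<'E'
from h import *
c=camera("wrist");cv2.imwrite("pics/w4.png",c["img"][:,:,::-1])
E
```

```text
total mm [-0.7  1.  78. ] deg [ 0.1  0.3 -0. ] per row mm 15.609250356907587 deg 0.05832056331527833
0.001 -0.000 -0.078 0.000 0.001 -0.000 G; 0.001 -0.000 -0.078 0.000 0.001 -0.000 G; 0.001 -0.000 -0.078 0.000 0.001 -0.000 G; 0.001 -0.000 -0.078 0.000 0.001 -0.000 G; 0.001 -0.000 -0.078 0.000 0.001 -0.000 G
```

View pics/w4.png

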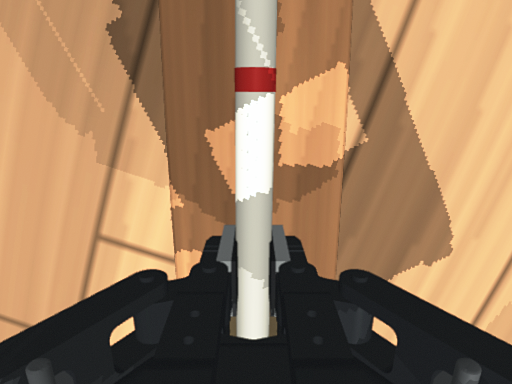

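Gripped: the sheath is centred between the pads. I lift straight up.

>>> arm_command(motion="0 0 0 0 0 0 0; 0 0 -0.05 0 0 0 0; 0 0 -0.1 0 0.001 0 0; 0 0 -0.1 0 0.001 0 0; 0 0 -0.1 0 0.001 0 0; 0 0 -0.1 0 0.001 0 0; 0 0 0 0 0 0 0; 0 0 0 0 0 0 0")

```text
time_s: 8.08
eef_pos: [0.4808, -0.2866, 0.1361]
eef_rot: [-0.002, 0.581, 0.814, 0.001]
wrist_force: [-0.2, -0.1, -2.0]
opening: 0.14
```

```bash
python3 plan.py .496 -.097 .147 88 8;python3 - <<'E'
from h import *
print(get_obs()["opening"])
c=camera("wrist");cv2.imwrite("pics/w5.png",c["img"][:,:,::-1])
E
```

```text
total mm [ 15.2 189.6  10.9] deg [-0.1 -0.3 21. ] per row mm 23.81571608692251 deg 2.625663716664576
0.109 0.048 -0.006 -0.000 -0.001 0.044 G; 0.111 0.043 -0.006 -0.000 -0.001 0.044 G; 0.113 0.037 -0.006 -0.000 -0.001 0.044 G; 0.114 0.032 -0.006 -0.000 -0.001 0.044 G; 0.116 0.027 -0.007 -0.000 -0.001 0.044 G; 0.117 0.022 -0.007 -0.000 -0.001 0.044 G; 0.118 0.016 -0.007 -0.000 -0.001 0.044 G; 0.118 0.011 -0.007 -0.000 -0.001 0.044 G
0.13992796515395559
```

View pics/w5.png

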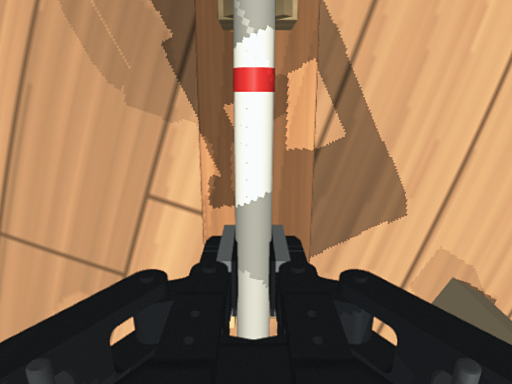

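>>> arm_command(motion="0.11 0.05 -0.005 0 0 0.044 0; 0.11 0.045 -0.005 0 -0.001 0.044 0; 0.115 0.035 -0.005 0 -0.001 0.044 0; 0.115 0.03 -0.005 0 -0.001 0.044 0; 0.115 0.025 -0.005 0 -0.001 0.044 0; 0.11 0.02 -0.005 0 -0.001 0.044 0; 0.09 0.015 -0.005 0 0 0.044 0; 0 0 0 0 0 0 0; 0 0 0 0 0 0 0")

```text
time_s: 8.88
eef_pos: [0.4884, -0.1188, 0.1323]
eef_rot: [-0.008, 0.71, 0.704, -0.003]
wrist_force: [-0.2, 0.1, -1.5]
opening: 0.144
```

```bash
python3 plan.py .496 -.097 .147 88 1;python3 - <<'E'
from h import *
for n in("scene","side","wrist"):
    c=camera(n);i=c["img"][:,:,::-1]
    if n=="scene": i=cv2.resize(i[90:210,170:330],(800,600),interpolation=cv2.INTER_CUBIC)
    if n=="side": i=cv2.resize(i[110:230,190:350],(800,600),interpolation=cv2.INTER_CUBIC)
    cv2.imwrite(f"pics/a_{n}.png",i)
E
```

```text
total mm [ 7.6 21.8 14.7] deg [-0.9 -0.4  1.5] per row mm 27.367816509287582 deg 1.7704155019598107
0.110 0.036 -0.074 -0.015 -0.006 0.025 G
```

View pics/a_scene.png

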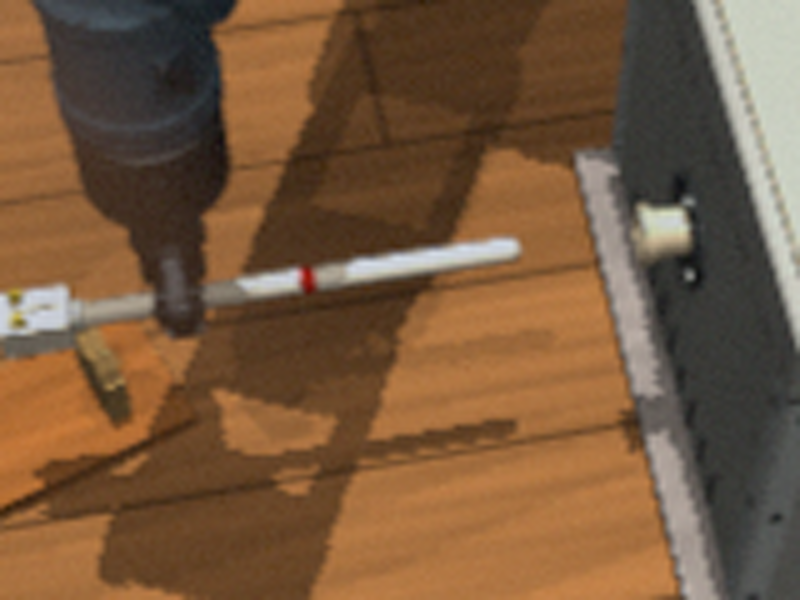

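View pics/a_side.png

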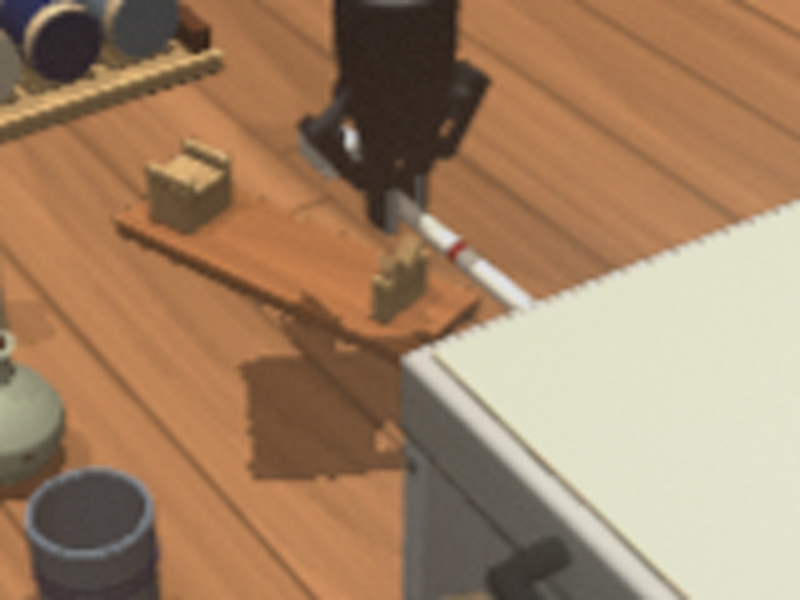

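View pics/a_wrist.png

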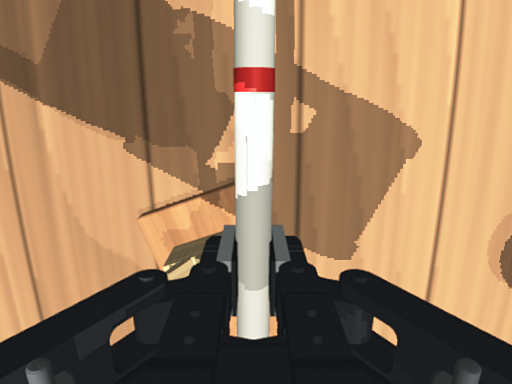

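>>> arm_command(motion="0.05 0.018 -0.037 -0.008 -0.003 0.013 0; 0.05 0.018 -0.037 -0.007 -0.003 0.012 0; 0 0 0 0 0 0 0; 0 0 0 0 0 0 0")

```text
time_s: 9.37
eef_pos: [0.4961, -0.1044, 0.1467]
eef_rot: [0.0, 0.722, 0.692, -0.0]
wrist_force: [-0.2, 0.2, -1.6]
opening: 0.141
```

```bash
python3 plan.py .496 -.097 .147 88 1
```

```text
total mm [-0.1  7.4  0.3] deg [-0.   0.1 -0.4] per row mm 7.413461630172785 deg 0.39731744674875585
0.037 -0.002 -0.001 -0.000 0.001 -0.007 G
```

```bash
python3 - <<'E'
from h import *
o=get_obs();c=camera("scene");im=c["img"]
R=R_of(o["eef_rot"]);p=o["eef_pos"]
ax=R[:,0];G=p-R[:,2]*.019
off=np.array([170,90]);S=5
ring=G+ax*.07;tip=G+ax*.19
dn=np.array([.504,.133,.165])
for n,P in [("ring",ring),("tip",tip),("mouth",dn)]:
    print(n,np.round(P,4),proj(c,P)[0],(proj(c,P)[0]-off+.5)*S-.5)
cv2.imwrite("pics/b_scene.png",cv2.resize(im[90:210,170:330,::-1],(800,600),interpolation=cv2.INTER_CUBIC))
w=camera("wrist");T=wristT(w,o);print("wrist ring pred",proj(w,ring,T),"far",proj(w,G+ax*.09,T))
W=w["img"].astype(int);m=(W[...,0]-W[...,1]>80)&(abs(W[...,1]-W[...,2])<40)
ys,xs=np.nonzero(m[60:100,225:285]);print("wrist ring",xs.mean()+225,ys.mean()+60,xs.min()+225,xs.max()+225,ys.min()+60,ys.max()+60)
for v in(5,30,55,130,180):
    s=W[v].max(1)-W[v].min(1);k=np.nonzero(s[220:290]<40)[0]+220;print(v,k.min(),k.max())
E
```

```text
ring [ 0.4991 -0.0345  0.1657] [236.67952016 144.72521037] [335.39760078 275.62605184]
tip [0.5041 0.0854 0.1656] [280.16043938 139.43495109] [552.80219688 249.17475546]
mouth [0.504 0.133 0.165] [296.99903046 136.89020133] [636.99515228 236.45100665]
wrist ring pred [[256.43287298  80.93527935]] far [[256.54423402  19.52279555]]
wrist ring 254.31135902636916 79.22312373225152 234 274 67 91
5 234 275
30 234 274
55 234 282
130 235 273
180 235 272
```

View pics/b_scene.png

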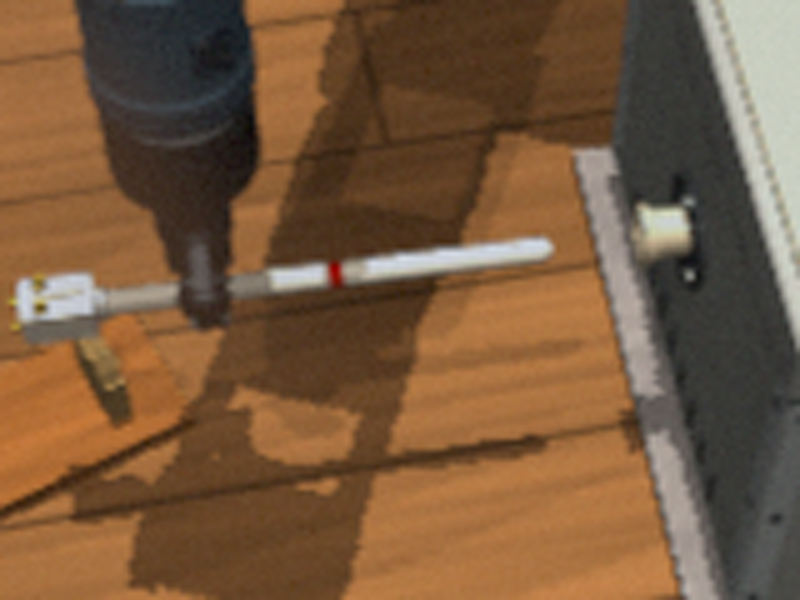

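>>> arm_command(motion="0.05 -0.001 -0.001 0 0.0005 -0.004 0; 0.05 -0.001 -0.001 0 0.0005 -0.003 0; 0.05 0 -0.001 0 0 0 0; 0 0 0 0 0 0 0; 0 0 0 0 0 0 0")

```text
time_s: 9.88
eef_pos: [0.4957, -0.0727, 0.1458]
eef_rot: [-0.002, 0.72, 0.694, -0.001]
wrist_force: [0.5, -0.5, 0.0]
opening: 0.14
```

```bash
cat > chk.py <<'E'
from h import *
import sys
o=get_obs();c=camera("scene");im=c["img"]
R=R_of(o["eef_rot"]);p=o["eef_pos"];print(p,o["wrist_force"],o["time_s"])
ax=R[:,0];G=p-R[:,2]*.019
off=np.array([230,110]);S=10
d=np.array([.0349,.9994,0]);m=np.array([.504,.133,.165])
for n,P in [("ring",G+ax*.07),("tip",G+ax*.19),("mouth",m),("mouth top",m+[0,0,.017]),("mouth bot",m-[0,0,.017]),("mouth +x",m+[.017,0,0])]:
    print(n,np.round(P,4),np.round((proj(c,P)[0]-off+.5)*S-.5,1))
v=G+ax*.19-m;print("tip in port x,y,z",v@[.9994,-.0349,0],v@d,v[2]);v=G-m;print("origin in port",v@[.9994,-.0349,0],v@d,v[2])
cv2.imwrite(f"pics/{sys.argv[1]}.png",cv2.resize(im[110:170,230:310,::-1],(800,600),interpolation=cv2.INTER_CUBIC))
E
python3 chk.py c1; python3 plan.py .4972 -.0568 .147 88 1
```

```text
[ 0.49573043 -0.07267758  0.14580779] [ 0.45595206 -0.53091305  0.0250958 ] 9.8833
ring [ 0.4983 -0.0028  0.1649] [185.6 333.2]
tip [0.5026 0.1172 0.1651] [617.4 278. ]
mouth [0.504 0.133 0.165] [674.5 273.4]
mouth top [0.504 0.133 0.182] [679.9 234.8]
mouth bot [0.504 0.133 0.148] [669.2 311. ]
mouth +x [0.521 0.133 0.165] [689.5 322.2]
tip in port x,y,z -0.0008568428846413905 -0.015867689723246946 7.105087260869669e-05
origin in port -0.001025141321439506 -0.20586917777742225 -0.00019232824759382594
total mm [ 1.5 15.8  1.2] deg [-0.2 -0.1 -0.1] per row mm 15.939316552355608 deg 0.22078623445103185
0.079 0.005 -0.006 -0.003 -0.002 -0.001 G
```

View pics/c1.png

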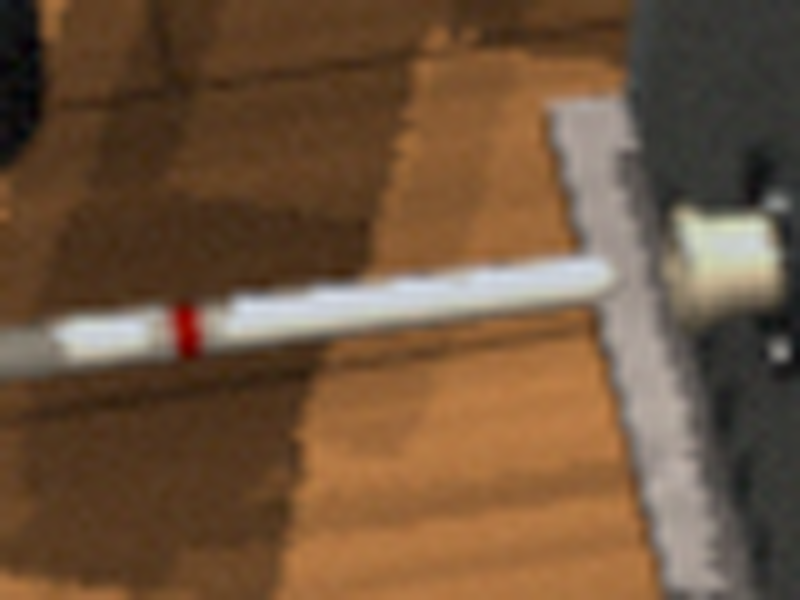

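Tip is at (613,272) and the mouth's rim is centred near (680,264). Both sit about 6–9 zoomed pixels above prediction, so they are aligned to about 1 mm. I start inserting.

>>> arm_command(motion="0.04 0.003 -0.003 -0.002 -0.001 0 0; 0.04 0.002 -0.003 -0.001 -0.001 0 0; 0.04 0 0 0 0 0 0; 0.04 0 0 0 0 0 0; 0 0 0 0 0 0 0; 0 0 0 0 0 0 0")

```text
time_s: 10.43
eef_pos: [0.4981, -0.0369, 0.1472]
eef_rot: [0.0, 0.719, 0.695, -0.0]
wrist_force: [-0.5, 0.8, -0.5]
opening: 0.142
```

```bash
python3 chk.py c2; python3 plan.py .498 -.03 .1465 88 1
```

```text
[ 0.49813533 -0.03686064  0.14723084] [-0.46646948  0.81165764 -0.45264559] 10.4333
ring [0.5006 0.0331 0.1662] [316.3 316.8]
tip [0.5048 0.153  0.1661] [746.2 262.2]
mouth [0.504 0.133 0.165] [674.5 273.4]
mouth top [0.504 0.133 0.182] [679.9 234.8]
mouth bot [0.504 0.133 0.148] [669.2 311. ]
mouth +x [0.521 0.133 0.165] [689.5 322.2]
tip in port x,y,z 0.00010986032900409602 0.020052485029470744 0.00108886272080147
origin in port 5.7141981499837047e-05 -0.1699491997612619 0.0012308278175916787
total mm [-0.1  6.9 -0.7] deg [ 0.  0. -0.] per row mm 6.950622506190701 deg 0.04730648711746219
0.035 -0.002 0.003 0.000 0.001 -0.000 G
```

View pics/c2.png

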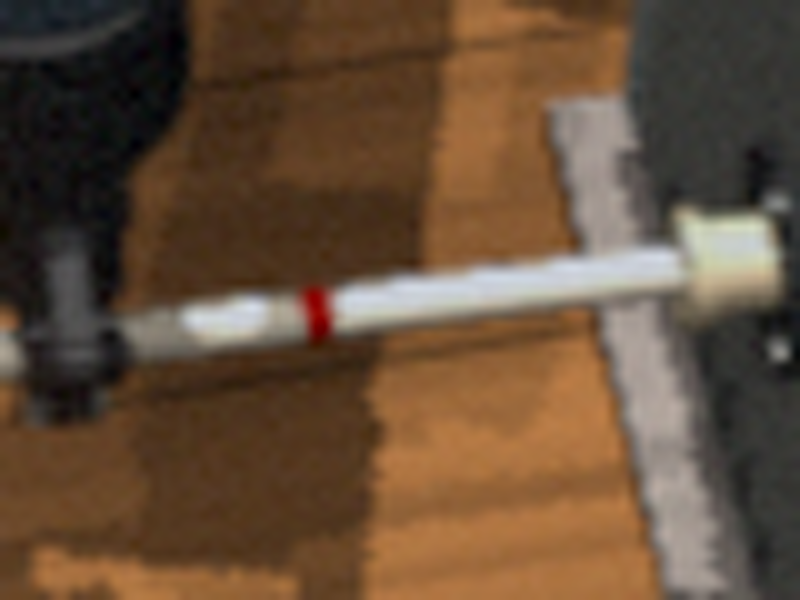

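The tip is in the tube at about (680,265), with no force. I go on in small steps.

>>> arm_command(motion="0.04 -0.001 0.003 0 0 0 0; 0.04 -0.001 0.002 0 0 0 0; 0.04 0 0 0 0 0 0; 0.04 0 0 0 0 0 0; 0 0 0 0 0 0 0; 0 0 0 0 0 0 0")

```text
time_s: 10.98
eef_pos: [0.4988, -0.0018, 0.146]
eef_rot: [0.0, 0.72, 0.694, -0.0]
wrist_force: [-0.1, 0.2, -0.6]
opening: 0.142
```

```bash
python3 chk.py c3; python3 plan.py .5 .028 .1465 88 1;python3 - <<'E'
from h import *
c=camera("wrist");cv2.imwrite("pics/w6.png",c["img"][:,:,::-1])
E
```

```text
[ 0.49882069 -0.00179391  0.14596758] [-0.06829164  0.19826742 -0.5588759 ] 10.9833
ring [0.5013 0.0682 0.1649] [442.3 302.1]
tip [0.5057 0.1881 0.1649] [869.5 248.1]
mouth [0.504 0.133 0.165] [674.5 273.4]
mouth top [0.504 0.133 0.182] [679.9 234.8]
mouth bot [0.504 0.133 0.148] [669.2 311. ]
mouth +x [0.521 0.133 0.165] [689.5 322.2]
tip in port x,y,z -0.00023963444857107166 0.05511756739246775 -0.00013024635937497475
origin in port -0.0004767125478127119 -0.1348840046583504 -3.242500766117984e-05
total mm [ 1.2 29.8  0.6] deg [ 0.   0.  -0.1] per row mm 29.824174332837853 deg 0.08371368159865047
0.149 0.001 -0.003 0.000 0.000 -0.001 G
```

View pics/w6.png

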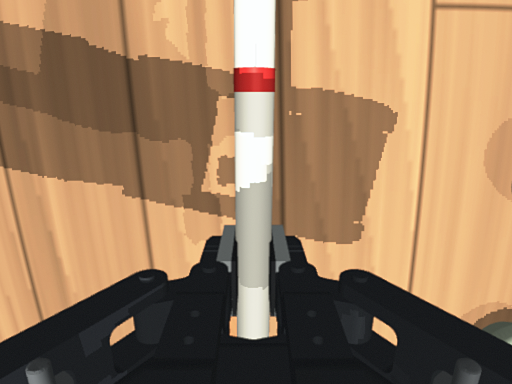

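>>> arm_command(motion="0.04 0.001 -0.001 0 0 0 0; 0.04 0.001 -0.001 0 0 0 0; 0.04 0 0 0 0 0 0; 0.04 0 0 0 0 0 0; 0.03 0 0 0 0 0 0; 0 0 0 0 0 0 0; 0 0 0 0 0 0 0")

```text
time_s: 11.67
eef_pos: [0.5009, 0.0397, 0.1464]
eef_rot: [0.0, 0.72, 0.694, 0.0]
wrist_force: [0.0, -0.8, -1.9]
opening: 0.137
```

```bash
python3 chk.py c4; python3 plan.py .5016 .0630 .1465 88 1;python3 - <<'E'
from h import *
c=camera("wrist");cv2.imwrite("pics/w7.png",c["img"][:,:,::-1])
E
```

```text
[0.5009045  0.03970549 0.14644992] [ 0.02213737 -0.83344947 -1.92371031] 11.6667
ring [0.5035 0.1097 0.1654] [591.7 284. ]
tip [0.508  0.2296 0.1654] [1016.6  230.7]
mouth [0.504 0.133 0.165] [674.5 273.4]
mouth top [0.504 0.133 0.182] [679.9 234.8]
mouth bot [0.504 0.133 0.148] [669.2 311. ]
mouth +x [0.521 0.133 0.165] [689.5 322.2]
tip in port x,y,z 0.0006302938184360901 0.09666189189148874 0.00037692931900074056
origin in port 0.00015421360593290367 -0.09333924278145363 0.0004499192349096681
total mm [ 0.7 23.4  0.1] deg [ 0.   0.  -0.2] per row mm 23.3988084211143 deg 0.16111820752147962
0.117 -0.001 -0.000 0.000 0.000 -0.003 G
```

View pics/w7.png

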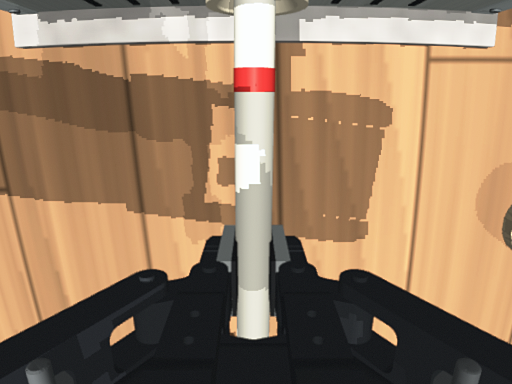

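The mouth now shows at the top of the wrist view (lip from about 207 to 309, centred near 258). The sheath is at 254, about 1 mm to the left. I advance with a slight correction.

>>> arm_command(motion="0.035 0.003 0 0 0 -0.002 0; 0.035 0.002 0 0 0 -0.001 0; 0 0 0 0 0 0 0; 0 0 0 0 0 0 0; 0 0 0 0 0 0 0")

```text
time_s: 12.18
eef_pos: [0.5027, 0.054, 0.1464]
eef_rot: [0.0, 0.72, 0.694, -0.0]
wrist_force: [0.2, 0.6, -1.9]
opening: 0.142
```

```bash
python3 chk.py c5;python3 - <<'E'
from h import *
c=camera("wrist");cv2.imwrite("pics/w8.png",cv2.resize(c["img"][0:120,180:340,::-1],(800,600),interpolation=cv2.INTER_CUBIC))
o=get_obs();T=wristT(c,o);R=R_of(o["eef_rot"]);ax=R[:,0];G=o["eef_pos"]-R[:,2]*.019
m=np.array([.504,.133,.165]);P=[G+ax*.066+[0,0,.007],G+ax*.074+[0,0,.007],m,m+[.0135,0,0],m-[.0135,0,0],m+[0,0,.0135],m-[0,0,.0135]]
print(np.round((proj(c,P,T)-[180,0]+.5)*5-.5,1).tolist())
E
```

```text
[0.502709   0.0540195  0.14644089] [ 0.18139682  0.64435144 -1.94001685] 12.1833
ring [0.5052 0.124  0.1654] [643.8 280.9]
tip [0.5095 0.2439 0.1653] [1067.9  227.2]
mouth [0.504 0.133 0.165] [674.5 273.4]
mouth top [0.504 0.133 0.182] [679.9 234.8]
mouth bot [0.504 0.133 0.148] [669.2 311. ]
mouth +x [0.521 0.133 0.165] [689.5 322.2]
tip in port x,y,z 0.0016271564373654573 0.11103329311605996 0.0003427563032727954
origin in port 0.0014569768747925075 -0.07896835047201414 0.0004408866760668706
[[385.1, 466.3], [385.3, 339.7], [361.1, 269.0], [559.0, 262.2], [163.7, 277.1], [360.4, 244.7], [361.7, 288.3]]
```

View pics/w8.png

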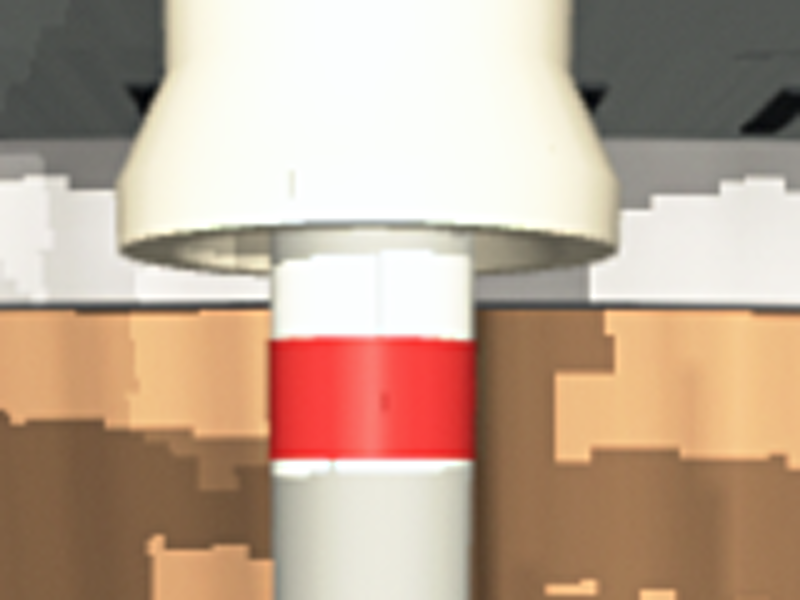

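View pics/c5.png

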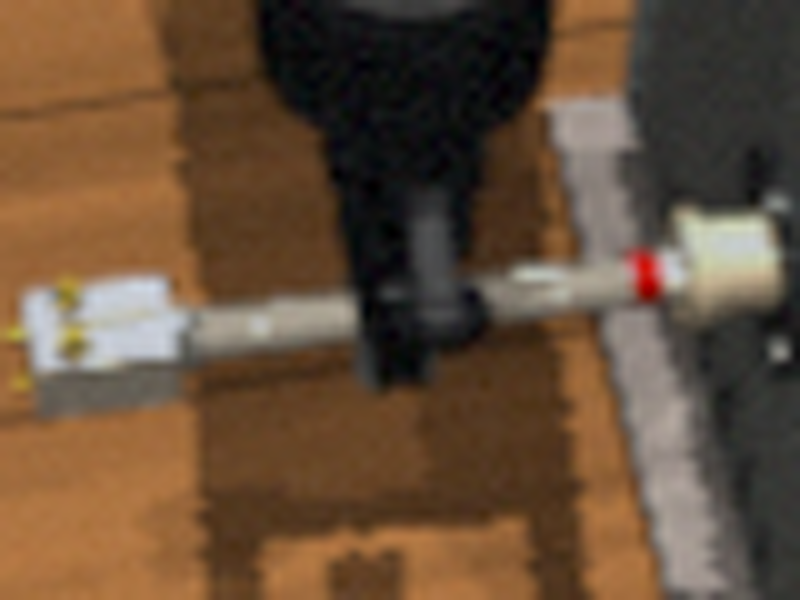

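Ring is at rows 339–459 (centre 399) and the mouth's rim at its widest at row ~242. At 14.8 px/mm that leaves about 10.4 mm. The sheath is now centred in the tube, 373 against 368.

>>> arm_command(motion="0.025 -0.001 0 0 0 0 0; 0.025 0 0 0 0 0 0; 0 0 0 0 0 0 0; 0 0 0 0 0 0 0; 0 0 0 0 0 0 0")

```text
time_s: 12.7
eef_pos: [0.5029, 0.0646, 0.1465]
eef_rot: [0.0, 0.72, 0.694, -0.0]
wrist_force: [-0.1, -0.4, -1.9]
opening: 0.143
```

```bash
python3 chk.py c6;python3 - <<'E'
from h import *
c=camera("wrist");cv2.imwrite("pics/w9.png",cv2.resize(c["img"][0:120,180:340,::-1],(800,600),interpolation=cv2.INTER_CUBIC))
E
```

```text
[0.50288226 0.06463045 0.14645911] [-0.06549934 -0.40648606 -1.89009457] 12.7
ring [0.5054 0.1346 0.1654] [681.5 275.7]
tip [0.5098 0.2545 0.1654] [1105.   222.3]
mouth [0.504 0.133 0.165] [674.5 273.4]
mouth top [0.504 0.133 0.182] [679.9 234.8]
mouth bot [0.504 0.133 0.148] [669.2 311. ]
mouth +x [0.521 0.133 0.165] [689.5 322.2]
tip in port x,y,z 0.0015883507268243658 0.12164456007717867 0.0003525670374533163
origin in port 0.001259692547309735 -0.06835687094329461 0.00045910700582224573
```

View pics/w9.png

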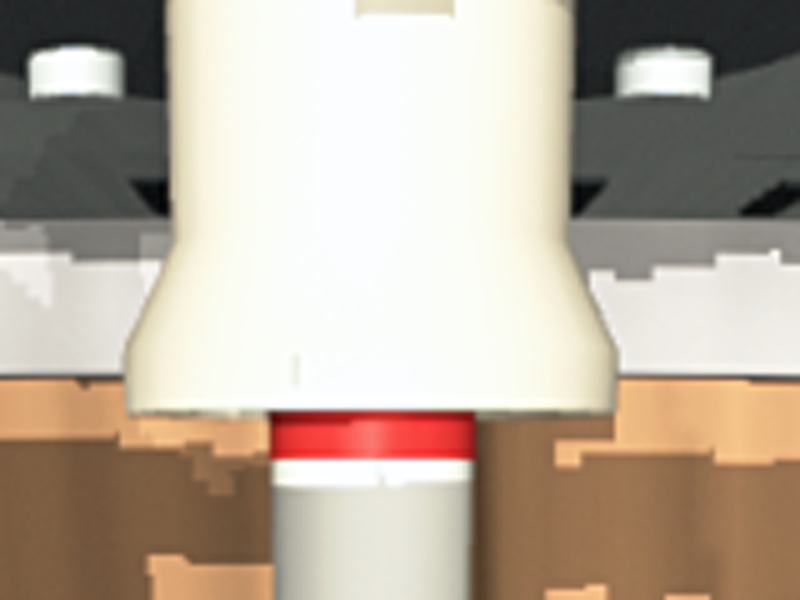

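The mouth's plane is at row ~410 and the ring's centre at ~399–400, so the ring is within 1 mm. To release it gently, I lower the tail a little with a small nose-up tilt so the sheath rests in the bore, then open.

>>> arm_command(motion="0 0 0.01 0 0.016 0 0; 0 0 0.01 0 0.016 0 0; 0 0 0 0 0 0 0; 0 0 0 0 0 0 0")

```text
time_s: 13.13
eef_pos: [0.5029, 0.0643, 0.142]
eef_rot: [-0.012, 0.72, 0.694, 0.013]
wrist_force: [-0.7, -0.2, -1.5]
opening: 0.146
```

```bash
python3 chk.py c7;python3 - <<'E'
from h import *
c=camera("wrist");cv2.imwrite("pics/w10.png",cv2.resize(c["img"][0:120,180:340,::-1],(800,600),interpolation=cv2.INTER_CUBIC))
E
```

```text
[0.50290356 0.06425863 0.14199682] [-0.68249071 -0.18616474 -1.46693774] 13.1333
ring [0.5055 0.1335 0.1635] [677.  280.6]
tip [0.5099 0.2533 0.1679] [1102.5  217.3]
mouth [0.504 0.133 0.165] [674.5 273.4]
mouth top [0.504 0.133 0.182] [679.9 234.8]
mouth bot [0.504 0.133 0.148] [669.2 311. ]
mouth +x [0.521 0.133 0.165] [689.5 322.2]
tip in port x,y,z 0.0016964813694986675 0.12044210508712246 0.0029244716277256333
origin in port 0.0012909127329728898 -0.06943240485803015 -0.0040158640499125264
```

View pics/w10.png

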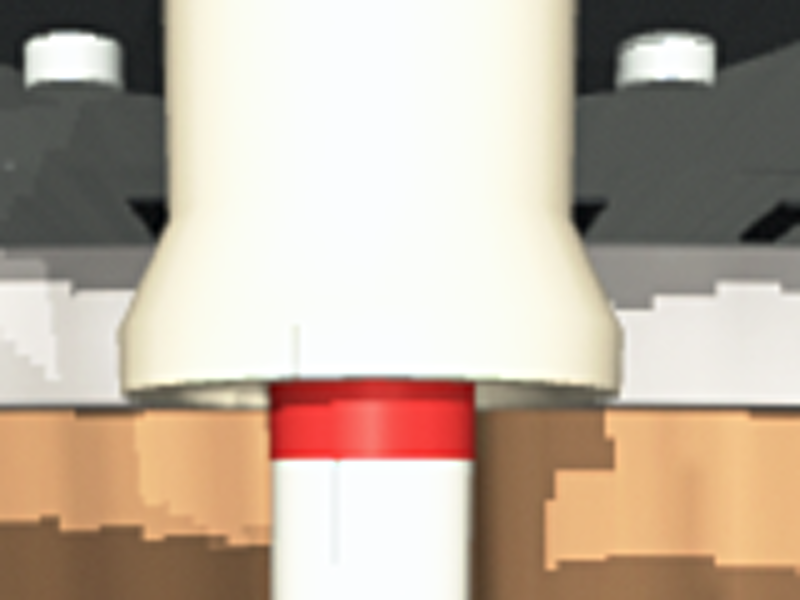

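>>> arm_command(motion="0 0 0 0 0 0 0.2; 0 0 0 0 0 0 0.25; 0 0 0 0 0 0 0.35; 0 0 0 0 0 0 0.5; 0 0 0 0 0 0 0.8; 0 0 0 0 0 0 0.8; 0 0 0 0 0 0 0.8; 0 0 0 0 0 0 0.8")

```text
time_s: 13.9
eef_pos: [0.5039, 0.0644, 0.1432]
eef_rot: [-0.011, 0.72, 0.694, 0.014]
wrist_force: [0.3, 0.9, 0.2]
opening: 0.795
```

```bash
python3 chk.py c8;python3 - <<'E'
from h import *
c=camera("wrist");cv2.imwrite("pics/w11.png",c["img"][:,:,::-1])
E
```

```text
[0.50394135 0.06442714 0.14324889] [0.31876951 0.92868809 0.23695696] 13.9
ring [0.5064 0.1337 0.1647] [678.8 280.5]
tip [0.5108 0.2535 0.169 ] [1104.8  217.1]
mouth [0.504 0.133 0.165] [674.5 273.4]
mouth top [0.504 0.133 0.182] [679.9 234.8]
mouth bot [0.504 0.133 0.148] [669.2 311. ]
mouth +x [0.521 0.133 0.165] [689.5 322.2]
tip in port x,y,z 0.0025487633669622604 0.12066603421514166 0.004037397689758165
origin in port 0.0022741986781976606 -0.06921376030962297 -0.0027633782102556848
```

View pics/w11.png

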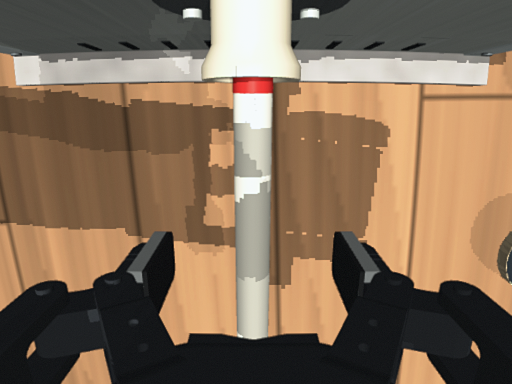

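View pics/c8.png

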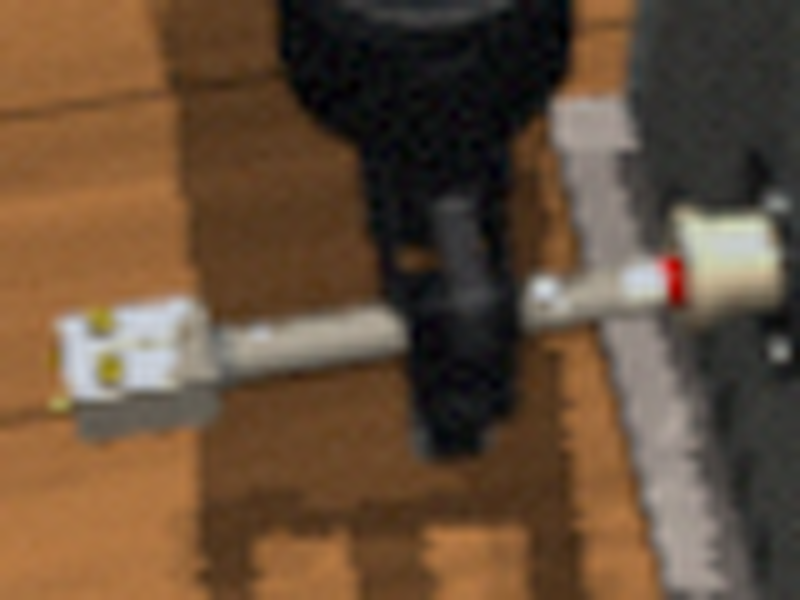

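Released. The sheath stays in the port with half the ring showing, at rows 80–93 in the wrist view. I retreat straight up with the fingers open.

>>> arm_command(motion="0 0 -0.05 0 0 0 0.8; 0 0 -0.1 0 0 0 0.8; -0.02 0 -0.1 0 0 0 0.8; -0.03 0 -0.12 0 0 0 0.8; -0.03 0 -0.12 0 0 0 0.8; -0.03 0 -0.12 0 -0.005 0 0.8; 0 0 -0.1 0 -0.01 0 0.8; 0 0 0 0 0 0 0.8; 0 0 0 0 0 0 0.8; 0 0 0 0 0 0 0.8")

```text
time_s: 14.83
eef_pos: [0.5012, 0.0363, 0.2956]
eef_rot: [-0.005, 0.72, 0.694, 0.008]
wrist_force: [0.2, -0.5, -0.1]
opening: 0.794
```

```bash
python3 - <<'E'
from h import *
o=get_obs();c=camera("wrist");T=wristT(c,o);print(o["eef_pos"],o["wrist_force"],o["time_s"])
cv2.imwrite("pics/w12.png",c["img"][:,:,::-1])
W=c["img"].astype(int);m=(W[...,0]-W[...,1]>80)&(abs(W[...,1]-W[...,2])<40)&(W[...,0]>150)
m[:, :200]=0;m[:,300:]=0
ys,xs=np.nonzero(m);print(len(xs),xs.min(),xs.max(),ys.min(),ys.max()) if len(xs) else print("none")
cv2.imwrite("pics/w12z.png",cv2.resize(c["img"][0:90,190:310,::-1],(800,600),interpolation=cv2.INTER_CUBIC))
s=camera("scene");cv2.imwrite("pics/s_end.png",cv2.resize(s["img"][:,:,::-1],(800,600)))
for nm in("scene","side"):
    cc=camera(nm)
    for n in("tumbler","vase","kiln_post"):
        b=search_frame(nm,n); print(nm,n,np.round(b[0]["box"]) if b else None)
E
```

```text
[0.50118078 0.03634142 0.29556225] [ 0.21818692 -0.5279114  -0.09297204] 14.8333
111 246 263 51 58
scene tumbler [245. 229. 277. 265.]
scene vase [177. 244. 214. 276.]
scene kiln_post [121. 237. 148. 263.]
side tumbler [196. 204. 222. 246.]
side vase [177. 178. 202. 208.]
side kiln_post [172. 148. 193. 179.]
```

View pics/w12z.png

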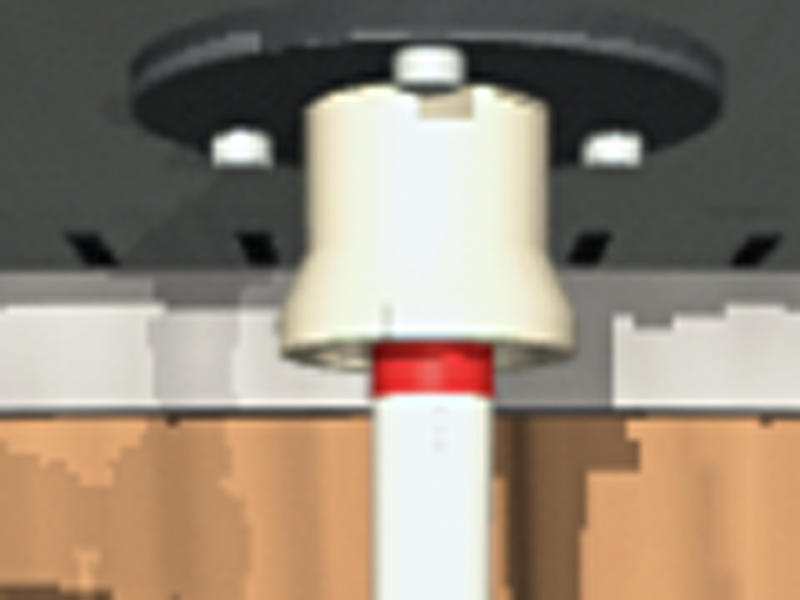

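View pics/s_end.png

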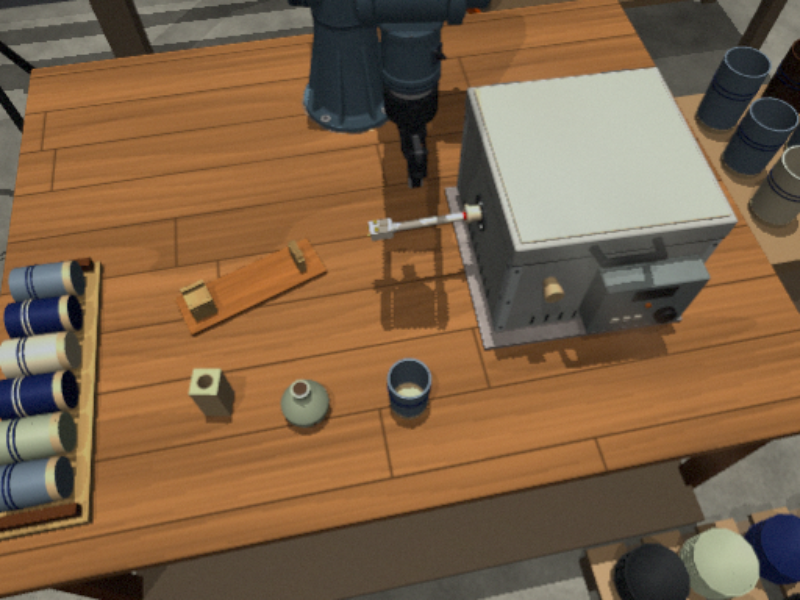

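The ring's outer edge (row 396) is about 5 mm outside the mouth's plane (row 353) at 8.7 px/mm. That puts the ring's middle about 1 mm outside, within tolerance. The bystanders have not moved, the gripper is clear and the sheath is at rest, so I hand in.

```bash
python3 -c "
from bench import *
print(hand_in(), get_obs()['time_s'])"
```

```text
the job is handed in; nothing more can be done
the job is handed in; nothing more can be done
```

The thermocouple is in the kiln's port with the red ring at the mouth of the guide tube, released, and the job is handed in at about 15 s of the 54 s allowed. I gripped it at its balance point, lifted it from the rest and slid it in. The wrist force at each stop stayed around 2 N or less. I then lowered the tail slightly and opened the fingers.

- **Ring position:** the last wrist picture puts the middle of the ring about 1 mm outside the mouth's plane; the limit is 6 mm.
- **Line-up:** the sheath looks in line with the bore from above. I did not measure its tilt after release; by the bore's clearance it should be at most about 0.06 rad.
- **Bystanders:** the tumbler, vase and kiln post stand upright, and their detection boxes match the start to within the detector's scatter of about 5 pixels.
- **Robot:** the gripper is open about 150 mm above the sheath and touching nothing.

One pair of checks disagreed. The mouth position I measured at the start was 1–2 mm off, mostly along the bore, from what the close-up wrist pictures showed. I used the close-ups for the final depth and centring.

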